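Raise the pressing flap off the glued carving with the lever

TASK

With the fingertips, push the steel bolt of the carver's lever press fully back so that it no longer bars the heavy flap. Then press the paddle of the long lever down as far as it goes, or nearly, so that its short end raises the flap off the carving inside, and finish while still holding the paddle down there. Do not touch the flap itself, do not let it drop, and leave everything else on the bench where it is.

Things in the scene. Friction and masses are not known exactly. Their poses are not given: they have to be found in the camera images.
- press: wooden lever press fixed on the bench, 600 x 200 mm (90 mm wide under the lever's long end). Origin on the bench under its middle, z up, x along the lever from the paddle (-x) to the flap's hinge (+x). In this frame the bolt lies along y = -68 mm; flap x 10 to 260, y -95 to 95 mm, top 113 mm high at rest, its two steel weights 136 mm; the carving lies under it.
- lever (a joint): wooden lever, 26 mm wide. 0 rad at rest, sloping up 0.30 rad towards the paddle at its long end; grows as the paddle goes down; 0.60 rad at the end of travel, paddle on its rubber stop. Short arm 90 mm, its steel roller under the flap's lip. The paddle takes about 4 to 10 N to press once the bolt is back, and comes up again by itself if let go.
- paddle (a point): middle of the top face of the paddle, the flat wooden plate (48 mm along the lever, 44 mm across, 12 mm thick) at the long end of the lever; about 168 mm above the bench at rest and 38 mm when fully down. It swings round the pivot, 220 mm away.
- flap (a joint): heavy dark wooden flap, about 4 kg, 250 mm long with its steel lip and 190 mm wide, with two steel weight bars on top. 0 rad when shut and level, grows as it opens; about 0.23 rad when the lever is fully down.
- flap_edge (a point): middle of the top of the flap's free edge, a steel lip 8 mm thick that reaches 45 mm out of the wood over the lever's roller, 86 mm above the bench at rest.
- bolt (a joint): flat steel bolt, 16 mm wide, 8 mm thick, sliding along the press's x axis on a wooden block beside the lever. 0 m when fully forward (its tongue covers 30 mm of the flap's lip and bars it), grows as it is pushed towards the press's -x, away from the flap; 0.045 m at its end stop. It slides with about 2 N and stays where it is left.
- bolt_knob (a point): centre of the flat top of the upright round wooden knob on the bolt: 16 mm in diameter, upper 28 mm of full width, top 140 mm above the bench, 44 mm above the bolt. With the bolt forward, the flap's lip begins 45 mm from it and the flap's thick wood 90 mm from it, towards the press's +x; staples over the bolt reach 101 mm above the bench.
- pivot (a point): middle of the lever's pivot pin, 95 mm above the bench, between two wooden cheeks 110 mm high; the pin lies along the press's y axis.

How it is judged:
By the outcome, as a careful person would: the job done as asked, in the order asked, and still so for the second after the job is handed in, while the arm keeps its last pose, push and grip.
It also fails if it takes over 42 s, if anything falls off the work surface, if the arm or the gripper's body presses on something with over 40 N, if the wrist force passes 120 N, or if a joint passes its speed limit or range.

ROBOT

A 6-joint arm with a two-finger parallel gripper is mounted at the origin on the work surface. World frame = base frame: x ahead of the robot, y to its left, z up, the work surface at z = 0. Lengths are in mm, angles in rad, forces in N, time in s.
With the tool pointing down it reaches from about 275 to 750 mm from the base axis. Payload 10.2 kg.
Tool frame: the origin (TCP) lies between the finger pads; the fingertips stand 8 mm ahead of it and the grasp point (between the pads) lies 11 mm behind it; z points along the fingers, x is the direction in which the jaws open and shut, and the axes are right-handed (so a half turn about z gives the same grasp; the last joint's range is limited). The gripper opens to 85 mm and grips with 20 to 120 N. Pads are 22 mm wide; open, the fingers measure 114 mm over their backs; the gripper's body (76 mm by 85 mm) begins 54 mm behind the grasp point. The pads swing forward as they close: fully open they stand 13 mm farther back than shut.
Start: joints at [-1.388, 0.313, 1.498, -0, 1.331, -0.223], TCP at [207.234, -482.374, 214.194] pointing down, gripper open.
Joint ranges: [-2.94, 2.94], [-0.97, 2.17], [0.19, 2.56], [-1.23, 4.37], [0.02, 3.11], [-2.88, 2.88]. Speed limits (rad/s): [2.39, 2.39, 3.01, 3.14, 3.14, 3.14].

INTERFACE

Orientations are given as a unit quaternion [w, x, y, z].
In Python, from rig import sense, eyes, ctrl gives the robot as it stands.
- The arm moves only by the tool move_arm, never from a script. Its argument "rows" is a list that holds one entry, the list of rows, each a list of 5 numbers: the shift along the tool's x, y, z in mm, then the turn about the tool's z in units of 6 degrees (1.0 is 6 degrees), then the gripper command: -1 is shut, 1 is fully open, values between are in proportion. In form: [[[dx, dy, dz, roll, jaw], ...]]. A call has 1 to 12 rows; each row is the pose to reach, as a shift and turn from the pose measured when the call began, along the tool's axes at that moment; what a row does not reach only later rows make up. A row lasts 1/8 s, in which the tool goes at most 62.5 mm and 10.7 degrees, less where a joint would pass 70% of its speed; a pose out of reach is approached as far as the arm can. A call with a gripper value outside its range is refused whole. The fingers move at their own pace and stop on an object; "squeeze" is the grip in N (left out, the last holds). Time passes only in rows, so rows that repeat a pose let the fingers close. It gives the time, the measured TCP pose, the force and the opening at its end, in the units of the state.
- sense(): the state, without advancing time (a new reading comes with each control period).
- eyes.capture(name): name is "scene" or "top" or "wrist"; returns a dict with "color" (384x512x3 uint8, blue, green, red), "vertical_fov" (degrees; the focal length in pixels is half the picture's height over the tangent of half this angle, whatever the lens; pixels are square), "cx", "cy" (the principal point, pixels), "k1" (the pictures are not rectified: a ray, as slopes to the right and down, at radius r is drawn at 1 + k1 r^2 times it, then the intrinsics apply), "xyz" and "attitude" of the camera in the world. Camera axes: x right, y down, z forward; pixel columns grow to the right and rows downward; lengths in mm; the calibration is good to about 2 mm. A picture is of the moment at which its call begins. There is no depth.
- ctrl.finish_job(): hands the job in, once; it reports no verdict.
The state is a dict: "time_s": time; "joints": joint angles; "dq": joint speeds; "tau": joint torques, N m; "eef_pos": TCP position; "ee_rot": TCP orientation; "force": force on the tool from outside, world axes, zero at the start; "wrist_torque": the same for the moment, N m; "grip_width": opening from 0.0 (shut) to 1.0 (fully open).
Only numpy, scipy, OpenCV 4.12 (cv2) and the standard library are available. Lean on these libraries where they do the work, as an engineer would, in place of code of your own. Each camera call takes 0.05 s, during which the arm holds its last target. There are 200 camera calls.

## Working session

There is one attempt and no reset: what is moved stays moved. The work goes in short steps, Python scripts to look and compute and a tool call to move; the robot and the scene stay as the last step left them, time stands still between calls to the robot, and variables do not carry over. Pictures are saved under pics/ and viewed, about 8 in all and at most 12, crops included, and the job is handed in when it is done.

Besides the shell and the picture viewer there is one more tool, called after ">>>" by a JSON object that holds its "api" and its "payload", one argument or row to a line. move_arm: Moves the arm, as the interface text tells. Its arguments: {"type":"object","properties":{"rows":{"type":"array","items":{"type":"array","items":{"type":"array","items":{"type":"number"}}}},"squeeze":{"type":"number"}},"required":["rows"]}

```bash
mkdir -p pics; cat > h.py <<'E'
import numpy as np, cv2
from rig import sense, eyes, ctrl
def K(c):
    f=192/np.tan(np.radians(c["vertical_fov"])/2); return f
def R(q):
    from scipy.spatial.transform import Rotation as S
    q=np.array(q,float)
    if q.shape==(3,3): return q
    return S.from_quat([q[1],q[2],q[3],q[0]]).as_matrix()
def atz(c,u,v,z):
    f=K(c); d=np.array([(u-c["cx"])/f,(v-c["cy"])/f]); p=d.copy()
    for _ in range(20): p=d/(1+c["k1"]*(p@p))
    r=R(c["attitude"])@np.array([p[0],p[1],1]); o=np.array(c["xyz"],float)
    return o+r*(z-o[2])/r[2]
def proj(c,P):
    X=R(c["attitude"]).T@(np.array(P,float)-np.array(c["xyz"],float)); p=X[:2]/X[2]
    return p*(1+c["k1"]*(p@p))*K(c)+[c["cx"],c["cy"]]
E
python3 - <<'E'
from h import *
import pickle
ims=[]
for n in("top","scene"):
    c=eyes.capture(n); pickle.dump(c,open(n+".pkl","wb")); print(n,{k:v for k,v in c.items() if k!="color"})
    ims.append(c["color"])
cv2.imwrite("pics/a_top.png",cv2.resize(ims[0],(800,600),interpolation=cv2.INTER_CUBIC))
cv2.imwrite("pics/a_scene.png",cv2.resize(ims[1],(800,600),interpolation=cv2.INTER_CUBIC))
print(sense())
E
```

```text
top {'vertical_fov': 45.84025829354178, 'cx': 253.79822959780833, 'cy': 192.49770379738558, 'k1': -0.05695686999171928, 'xyz': array([ 464.96192708,  135.57609437, 1090.05599029]), 'attitude': array([ 0.02386846, -0.70569996,  0.70731757, -0.03346218])}
scene {'vertical_fov': 50.23318097182104, 'cx': 255.78991428265897, 'cy': 189.05749992290623, 'k1': -0.06141524548700762, 'xyz': array([ 999.68059857, -191.89689871,  911.04030881]), 'attitude': array([-0.25834007,  0.84322217,  0.45287405, -0.13092699])}
{'time_s': 0.1, 'joints': array([-1.38838507e+00,  3.13387267e-01,  1.49834215e+00,  1.38329418e-05,
        1.33103130e+00, -2.23438165e-01]), 'dq': array([ 0.00013477,  0.00046313, -0.00314322, -0.00139054, -0.00187766,
        0.00147973]), 'tau': array([ 2.23590236e-03, -4.12898827e+01, -2.60141319e+01, -1.90261126e-04,
        3.10363692e-03,  7.88617513e-06]), 'eef_pos': array([ 207.19712895, -482.11268209,  213.70293255]), 'ee_rot': array([-4.26005882e-04,  8.35103533e-01, -5.50092490e-01, -3.99565975e-04]), 'force': array([-0.57328988, -0.56971778, -0.53990994]), 'wrist_torque': array([0.03402813, 0.03743223, 0.02433714]), 'grip_width': 1.0044236806485978}
```

View pics/a_top.png

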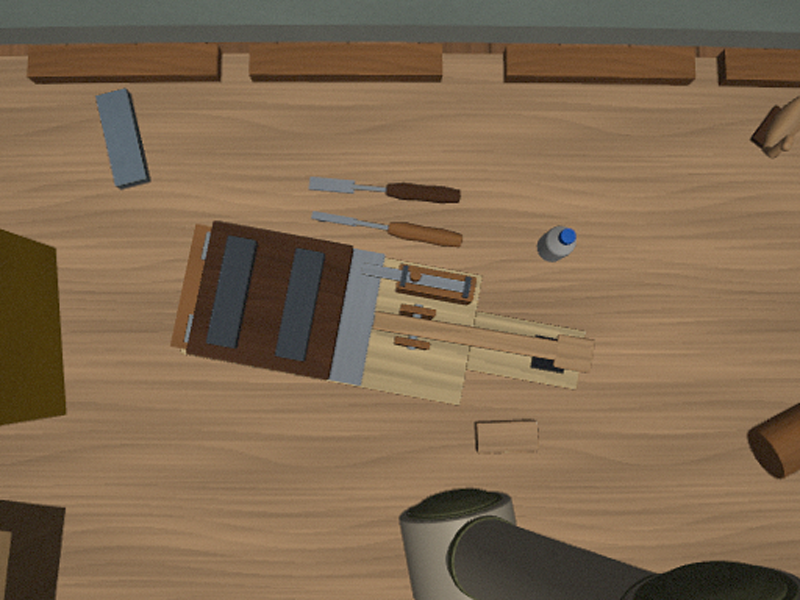

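View pics/a_scene.png

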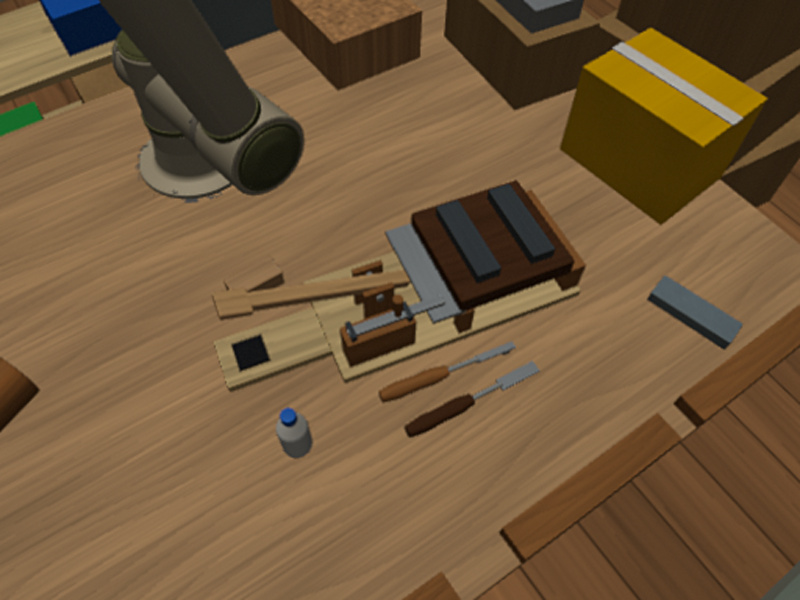

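The top view (800 x 600 pixels) shows the knob at about (414,275) and the paddle centre at about (575,353). The flap's wood corners are at (214,222), (353,246), (329,379) and (186,353). The bolt is forward, with its tongue over the lip, and nothing stands near the knob or paddle. I'll fit the press pose from these points.

```bash
cat > fit.py <<'E'
from h import *
import pickle
from scipy.optimize import least_squares
T=pickle.load(open("top.pkl","rb"));S=pickle.load(open("scene.pkl","rb"))
s=1.5625
obs=[(T,260,-95,113,214,222),(T,55,-95,113,353,246),(T,55,95,113,329,379),(T,260,95,113,186,353),(T,-35,-68,140,414,275),
(S,-35,-68,140,398,300),(S,55,-95,113,462,306),(S,55,95,113,413,214),(S,260,95,113,517,182)]
def W(p,x,y,z): c,q=np.cos(p[2]),np.sin(p[2]); return [p[0]+c*x-q*y,p[1]+q*x+c*y,z]
r=lambda p:np.concatenate([proj(c,W(p,x,y,z))-np.array([u+.5,v+.5])/s+.5 for c,x,y,z,u,v in obs])
f=least_squares(r,[450,150,1.5]);p=f.x
E
python3 - <<'E'
from fit import *
print(p,f.fun.reshape(-1,2).round(1).tolist())
print("knob",W(p,-35,-68,140),atz(T,414/s,275/s,140))
pd=atz(T,575/s,353/s,168);print("paddle",pd, atz(S,234/s,303/s,168))
c,q=np.cos(p[2]),np.sin(p[2]);d=pd[:2]-p[:2];print("paddle in press",c*d[0]+q*d[1],-q*d[0]+c*d[1])
Rt=R(sense()["ee_rot"]);print(Rt.round(3))
E
```

```text
[520.29444218 143.13047733   1.38968764] [[-2.1, -2.3], [1.3, -1.1], [0.5, 0.3], [-1.6, -0.2], [1.4, -1.7], [-0.1, -0.9], [-1.1, -2.0], [-2.7, -0.3], [0.5, -2.1]]
knob [np.float64(580.8780668283109), np.float64(96.45474033391292), 140] [576.9973284   98.95171722 140.        ]
paddle [ 471.07578512 -109.87764374  168.        ] [ 478.3892285  -107.63389281  168.        ]
paddle in press -257.7353483597994 2.8417841347218697
[[ 0.395 -0.919 -0.   ]
 [-0.919 -0.395  0.001]
 [-0.001 -0.    -1.   ]]
```

>>> {"api": "move_arm", "payload": {
  "rows": [
    [[-205,-294,-26,-4.7,-1],[-205,-294,-26,-4.7,-1],[-205,-294,-26,-4.7,-1],[-205,-294,-26,-4.7,-1],[-410,-588,-26,-9.4,-1],[-410,-588,-26,-9.4,-1],[-410,-588,-26,-9.4,-1],[-410,-588,-26,-9.4,-1],[-410,-588,-26,-9.4,-1],[-410,-588,-26,-9.4,-1],[-410,-588,-26,-9.4,-1],[-410,-588,-26,-9.4,-1]]
  ],
  "squeeze": 60
}}

```text
time_s: 1.6
eef_pos: [586.2, 129.4, 239.5]
ee_rot: [-0.001, 0.996, -0.089, -0.001]
force: [-0.1, -1.0, 0.2]
grip_width: 0.003
```

```bash
python3 - <<'E'
from h import *
import pickle
s=sense();print(s["time_s"],s["eef_pos"],s["joints"],s["grip_width"],R(s["ee_rot"]).round(3).tolist())
c=eyes.capture("wrist"); pickle.dump(c,open("wrist.pkl","wb")); print({k:v for k,v in c.items() if k!="color"})
cv2.imwrite("pics/b.png",cv2.resize(c["color"],(800,600),interpolation=cv2.INTER_CUBIC))
E
```

```text
1.6 [586.18529352 129.41291841 239.45229036] [2.17013461e-02 4.68314251e-01 1.20913348e+00 1.33794641e-03
 1.46541635e+00 1.99743750e-01] 0.0033857354361339588 [[0.984, -0.177, -0.001], [-0.177, -0.984, 0.001], [-0.002, -0.001, -1.0]]
{'vertical_fov': 64.70794038039769, 'cx': 257.899025542627, 'cy': 193.5821773235037, 'k1': -0.0013411968192625467, 'xyz': array([601.49722277, 209.63446374, 400.41046603]), 'attitude': array([ 0.15892621,  0.98332371, -0.08714853, -0.01490218])}
```

View pics/b.png

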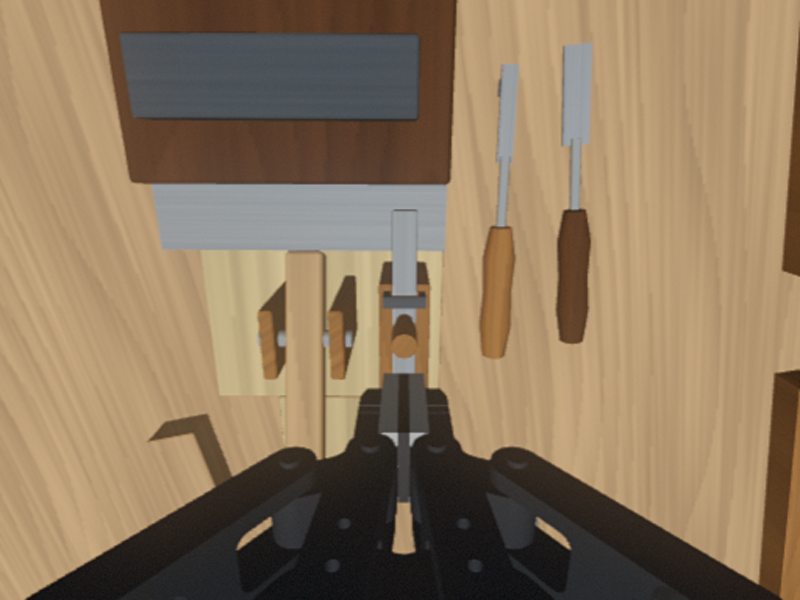

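The wrist view shows the knob top at (404,346), the lip's free edge at row 249 and the wood edge at row 183. The cheeks and pin are at row 339, and the fingers line up with the bolt.

```bash
python3 - <<'E'
from h import *
import pickle
c=pickle.load(open("wrist.pkl","rb"));s=1.5625;k=atz(c,404/s,346/s,140);tcp=np.array([586.2,129.4,239.5])
a=np.arctan2(.984,.177);ux=np.array([np.cos(a),np.sin(a)]);uy=np.array([-ux[1],ux[0]])
print(k)
def rel(n,P): d=(P-k)[:2];print(n,P.round(1),(d@ux).round(1),(d@uy).round(1))
rel("tcp",tcp)
for n,u,v,z in[("lipR",445,249,86),("lipL",163,249,86),("woodR",449,183,113),("woodL",132,183,113),("bolt tip",404,210,96),("pinL",281,339,95),("pinR",349,339,95)]:
    rel(n,atz(c,u/s,v/s,z))
E
```

```text
[581.63434195  97.49311738 140.        ]
tcp [586.2 129.4 239.5] 32.2 1.2
lipR [617.2 139.4  86. ] 47.5 -27.6
lipL [429.8 172.8  86. ] 47.3 162.7
woodR [624.1 184.1 113. ] 92.8 -26.4
woodL [439.7 217.1 113. ] 92.6 160.9
bolt tip [594.8 171.1  96. ] 74.8 0.1
pinL [494.6  98.4  95. ] -14.5 85.8
pinR [541.4  90.1  95. ] -14.4 38.3
```

>>> {"api": "move_arm", "payload": {
  "rows": [
    [[1,0,40,0,-1],[1,0,80,0,-1],[1,0,105,0,-1],[1,0,117,0,-1],[1,0,117,0,-1],[1,6,117,0,-1],[1,14,117,0,-1],[1,22,117,0,-1],[1,30,117,0,-1],[1,38,117,0,-1],[1,44,117,0,-1],[1,48,117,0,-1]]
  ]
}}

```text
time_s: 3.15
eef_pos: [579.4, 83.7, 122.4]
ee_rot: [-0.001, 0.996, -0.089, -0.0]
force: [-1.2, 3.2, 4.6]
grip_width: -0.003
```

```bash
python3 - <<'E'
from h import *
c=eyes.capture("wrist")
cv2.imwrite("pics/c.png",cv2.resize(c["color"][100:290,150:390],(800,633))[:600])
s=sense();print(s["eef_pos"],s["force"])
E
```

```text
[579.33513566  83.42578851 122.38292696] [0.60146028 1.15070025 5.42216838]
```

View pics/c.png

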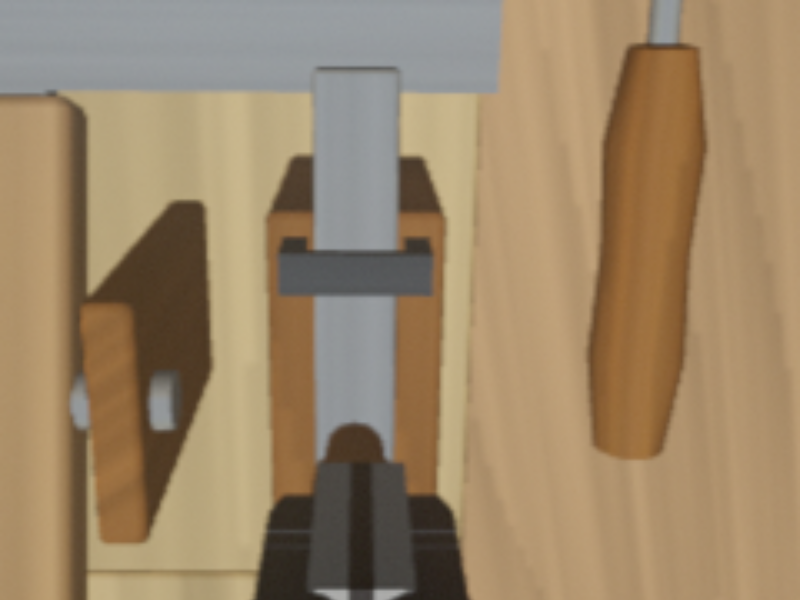

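The bolt has moved with the fingers, and its tongue is now only a few mm over the lip (crop row 68 against the lip edge at 92). I'll keep pushing to the end stop.

>>> {"api": "move_arm", "payload": {
  "rows": [
    [[0,5,0,0,-1],[0,9,0,0,-1],[0,12,0,0,-1],[0,14,0,0,-1],[0,15,0,0,-1],[0,15,0,0,-1]]
  ]
}}

```text
time_s: 3.95
eef_pos: [576.6, 68.5, 122.4]
ee_rot: [-0.001, 0.996, -0.089, -0.001]
force: [-1.2, 1.6, 5.6]
grip_width: 0.0
```

```bash
python3 - <<'E'
from h import *
c=eyes.capture("wrist")
cv2.imwrite("pics/d.png",cv2.resize(c["color"][70:260,150:390],(800,633))[:600])
s=sense();print(s["eef_pos"],s["force"]);d=s["eef_pos"][:2]-[581.6,97.5];print(d@[.177,.984])
E
```

```text
[576.60770664  68.4723536  122.38258466] [-1.81782949  0.97915176  4.89740712]
-29.44683998414807
```

View pics/d.png

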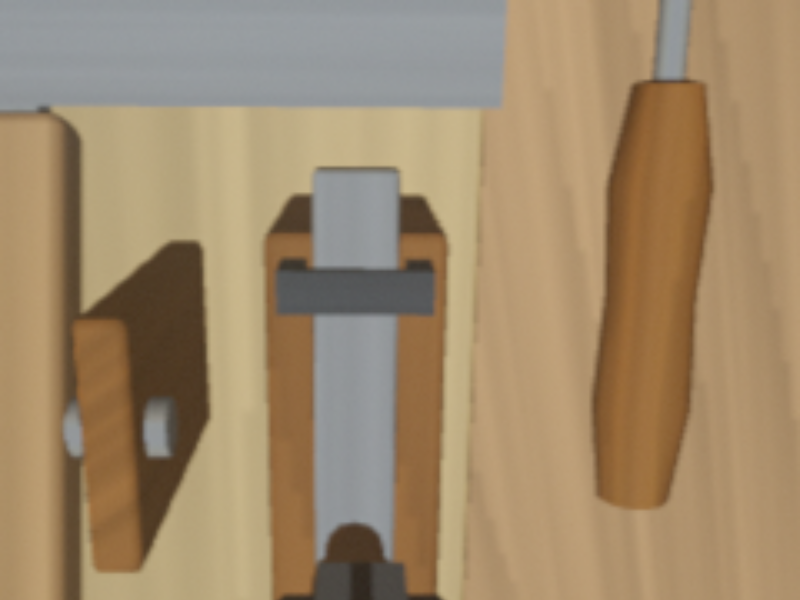

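The tongue is clear of the lip (crop row 168 against 105), but there is no end-stop force yet. I'll push on in small steps.

>>> {"api": "move_arm", "payload": {
  "rows": [
    [[0,2,0,0,-1],[0,3,0,0,-1],[0,4,0,0,-1],[0,4,0,0,-1]]
  ]
}}

```text
time_s: 4.5
eef_pos: [575.9, 64.4, 122.4]
ee_rot: [-0.001, 0.996, -0.089, -0.001]
force: [-1.7, 1.0, 5.5]
grip_width: -0.004
```

>>> {"api": "move_arm", "payload": {
  "rows": [
    [[0,2,0,0,-1],[0,3,0,0,-1],[0,4,0,0,-1],[0,4,0,0,-1]]
  ]
}}

```text
time_s: 5.0
eef_pos: [575.6, 60.6, 122.7]
ee_rot: [-0.001, 0.996, -0.089, 0.0]
force: [0.0, 3.7, 5.5]
grip_width: 0.0
```

```bash
python3 - <<'E'
from h import *
c=eyes.capture("wrist")
cv2.imwrite("pics/e.png",cv2.resize(c["color"][70:260,150:390],(800,633))[:600])
s=sense();print(s["eef_pos"],s["force"])
import pickle;pickle.dump(c,open("w2.pkl","wb"))
E
```

```text
[575.60371254  60.62535225 122.74760845] [1.59347333 4.33236434 6.32952517]
```

View pics/e.png

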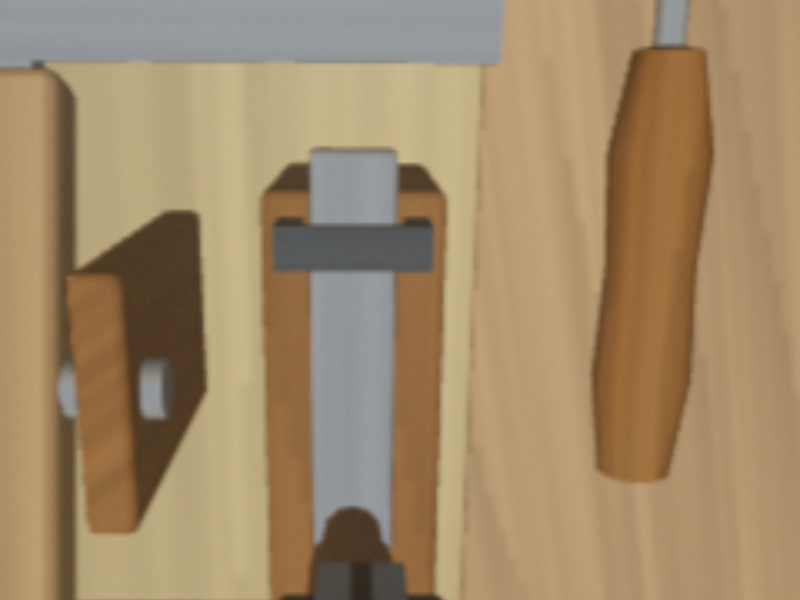

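```bash
python3 - <<'E'
from h import *
import pickle
c=pickle.load(open("w2.pkl","rb"));g=lambda u,v,z:atz(c,150+u*.3,70+v*.3,z)
a,b=g(355,150,100),g(500,63,86);print(a,b,(b-a)[:2]@[.177,.984])
E
```

```text
[587.634965   128.94888674 100.        ] [616.60065014 138.72416426  86.        ] 14.745799349482999
```

>>> {"api": "move_arm", "payload": {
  "rows": [
    [[0,2,0,0,-1],[0,4,0,0,-1],[0,5,0,0,-1],[0,5,0,0,-1]]
  ]
}}

```text
time_s: 5.55
eef_pos: [574.8, 55.6, 122.8]
ee_rot: [-0.001, 0.996, -0.089, 0.0]
force: [1.0, 2.1, 4.4]
grip_width: -0.006
```

```bash
python3 - <<'E'
from h import *
c=eyes.capture("wrist");d=eyes.capture("scene")
a=cv2.resize(c["color"][70:260,180:340],(400,475));b=cv2.resize(d["color"][150:260,190:290],None,fx=4,fy=4)[:,:400]
b=cv2.resize(b,(400,440));im=np.zeros((475,800,3),np.uint8);im[:,:400]=a;im[:440,400:]=b
cv2.imwrite("pics/f.png",im)
s=sense();print(s["eef_pos"],s["force"])
E
```

```text
[574.81132767  55.5848147  122.81537008] [1.02759872 2.18190577 5.26740365]
```

View pics/f.png

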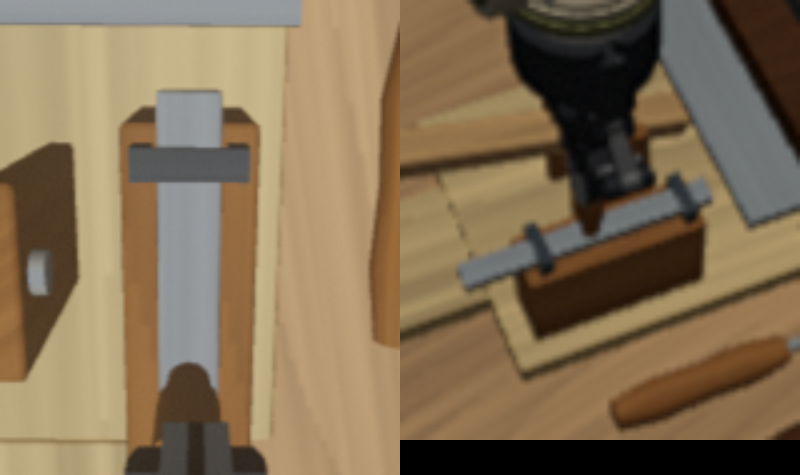

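```bash
python3 - <<'E'
from h import *
c=eyes.capture("wrist");d=eyes.capture("scene");s=sense();Rt=R(s["ee_rot"]);o=s["eef_pos"]
for n,t in [("tip+x face",(0,-11,8)),("tip mid",(0,0,8)),("tip 0,-4",(0,-4,8)),("tipz0",(0,-11,0))]:
    P=o+Rt@np.array(t); print(n,P.round(1),((proj(c,P)-[180,70])*2.5).round(),((proj(d,P)-[190,150])*4+[400,0]).round())
for x in(-45,):
  for z in(140,112,96):
    P=[581.6+.177*x,97.5+.984*x,z];print("knob",z,((proj(c,P)-[180,70])*2.5).round(),((proj(d,P)-[190,150])*4+[400,0]).round())
print(s["force"],s["wrist_torque"],s["tau"])
b=cv2.resize(d["color"][160:225,215:280],(600,600),interpolation=cv2.INTER_CUBIC)
cv2.imwrite("pics/g.png",cv2.convertScaleAbs(b,alpha=2.0,beta=10))
E
```

```text
tip+x face [576.8  66.4 114.8] [192. 366.] [610. 207.]
tip mid [574.8  55.6 114.8] [192. 408.] [592. 213.]
tip 0,-4 [575.5  59.6 114.8] [192. 393.] [598. 211.]
tipz0 [576.8  66.4 122.8] [192. 380.] [609. 200.]
knob 140 [188. 470.] [586. 190.]
knob 112 [189. 412.] [587. 216.]
knob 96 [189. 386.] [588. 231.]
[0.98733585 2.13996017 4.45723482] [ 0.30385065 -0.16088621 -0.04885537] [-9.03012715e-01 -4.55037761e+01 -2.22028470e+01 -3.99516346e-01
  1.67885846e-01 -2.70476179e-03]
```

View pics/g.png

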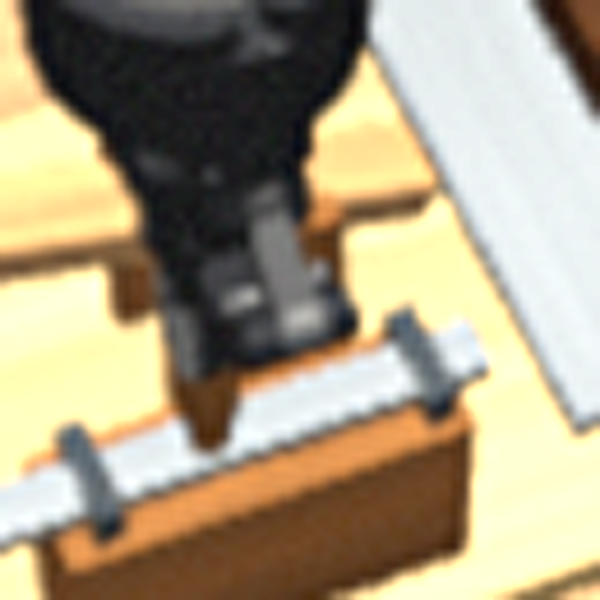

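The two views disagree about where the fingertip meets the knob, but the bolt gap of 14.7 mm matches the full 45 mm of travel. I'll lift straight up and check the bolt.

>>> {"api": "move_arm", "payload": {
  "rows": [
    [[0,0,-10,0,-1],[0,0,-30,0,-1],[0,0,-60,0,-1],[0,0,-100,0,-1],[0,0,-117,0,-1],[0,-15,-117,0,-1],[0,-30,-117,0,-1],[0,-30,-117,0,-1]]
  ]
}}

```text
time_s: 6.75
eef_pos: [579.7, 86.3, 238.6]
ee_rot: [-0.001, 0.996, -0.088, -0.001]
force: [0.4, -0.1, -0.5]
grip_width: 0.002
```

```bash
python3 - <<'E'
from h import *
import pickle
c=eyes.capture("wrist");s=sense();Rt=R(s["ee_rot"]);o=s["eef_pos"];print(o,s["force"])
pickle.dump((c,s),open("w3.pkl","wb"))
for t in [(0,-11,8),(0,0,8),(0,11,8),(0,0,-11)]: print(t,(proj(c,o+Rt@np.array(t))*1.5625).round())
for b in(0,45):
  for z in(140,96): print("knob",b,z,(proj(c,[581.6-.177*b,97.5-.984*b,z])*1.5625).round())
cv2.imwrite("pics/i.png",cv2.resize(c["color"],(800,600),interpolation=cv2.INTER_CUBIC))
E
```

```text
[579.72886461  85.62616694 238.82559449] [-0.04507447 -0.44261573 -0.12158284]
(0, -11, 8) [402. 340.]
(0, 0, 8) [402. 366.]
(0, 11, 8) [402. 391.]
(0, 0, -11) [401. 390.]
knob 0 140 [402. 276.]
knob 0 96 [402. 258.]
knob 45 140 [402. 349.]
knob 45 96 [402. 323.]
```

View pics/i.png

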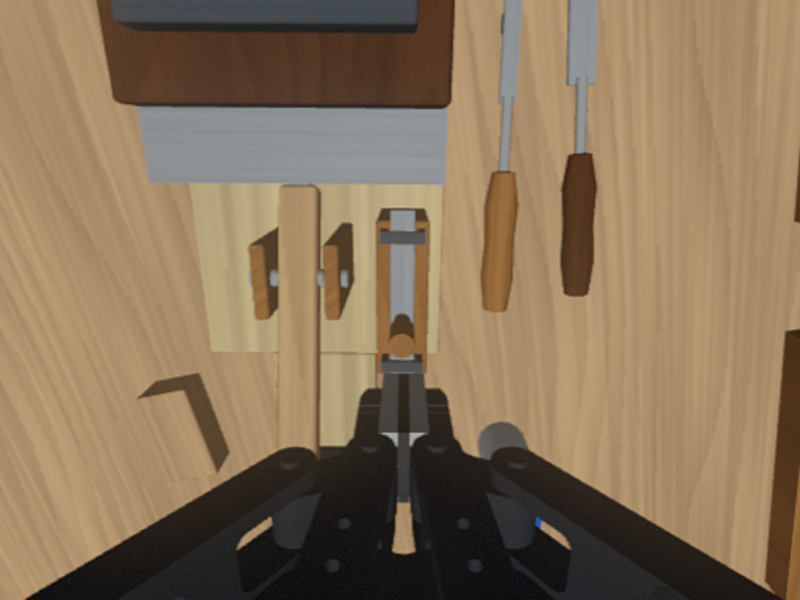

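```bash
python3 - <<'E'
from h import *
import pickle
c,s=pickle.load(open("w3.pkl","rb"));k=1.5625;u=np.array([.177,.984])
g=lambda a,b,z:atz(c,a/k,b/k,z)[:2]
l=g(446,183,86)@u;print("lip-tongue",l-g(402,210,99)@u,"lip-knob",l-g(402,346,140)@u,(l-g(402,346,140)@u)-47.5)
P=[g(415,400,1)]
# pivot/lever axis: centre of lip
lm=(g(446,183,86)+g(150,183,86))/2;print("lipmid",lm,"dir",g(150,183,86)-g(446,183,86))
pin=(g(250,278,95)+g(348,278,95))/2;print("pin",pin)
for r in(200,230): print("paddle?",pin-u*r)
E
```

```text
lip-tongue 15.646012229879545 lip-knob 90.55903030047301 43.05903030047301
lipmid [523.58846209 155.79101565] dir [-187.92623344   33.12225695]
pin [511.44438414  96.0654309 ]
paddle? [ 476.04438414 -100.7345691 ]
paddle? [ 470.73438414 -130.2545691 ]
```

Tongue-to-lip gap reads 15.6 mm (15 would be fully back), but the knob reads 43 mm. I'll go again slightly lower for a positive side push against the stop.

>>> {"api": "move_arm", "payload": {
  "rows": [
    [[0,-2,50,0,-1],[0,-2,100,0,-1],[0,-2,120,0,-1],[0,-2,127,0,-1],[0,-2,127,0,-1],[0,5,127,0,-1],[0,10,127,0,-1],[0,13,127,0,-1]]
  ]
}}

```text
time_s: 7.8
eef_pos: [577.5, 72.9, 112.3]
ee_rot: [-0.001, 0.996, -0.088, -0.0]
force: [2.2, 8.2, 0.7]
grip_width: 0.003
```

>>> {"api": "move_arm", "payload": {
  "rows": [
    [[0,2,0,0,-1],[0,4,0,0,-1],[0,4,0,0,-1]]
  ]
}}

```text
time_s: 8.18
eef_pos: [577.4, 72.6, 112.4]
ee_rot: [-0.005, 0.996, -0.088, 0.001]
force: [6.3, 19.7, -1.6]
grip_width: 0.003
```

The force rises to about 20 N with no motion, so the bolt is on its end stop. Next I'll back off, rise, and go over the paddle.

>>> {"api": "move_arm", "payload": {
  "rows": [
    [[0,-6,0,0,-1],[0,-8,-30,0,-1],[0,-8,-75,0,-1],[0,-8,-118,0,-1],[-20,50,-118,0,-1],[-40,100,-118,0,-1],[-60,155,-118,0,-1],[-68,196,-118,0,-1],[-68,196,-118,0,-1],[-68,196,-118,0,-1]]
  ]
}}

```text
time_s: 9.43
eef_pos: [475.9, -109.2, 228.6]
ee_rot: [-0.005, 0.996, -0.088, 0.001]
force: [0.4, 0.2, 0.6]
grip_width: -0.001
```

```bash
python3 - <<'E'
from h import *
s=sense();print(s["eef_pos"],R(s["ee_rot"]).round(3).tolist(),s["force"])
c=eyes.capture("wrist")
cv2.imwrite("pics/j.png",cv2.resize(c["color"],(800,600),interpolation=cv2.INTER_CUBIC))
u=np.array([.177,.984])
for d in(184,208,232): print(d,(proj(c,[512-.177*d,96.3-.984*d,95+73*d/208])*1.5625).round())
print((proj(c,[581.6-.177*45,97.5-.984*45,140])*1.5625).round())
E
```

```text
[ 475.90639197 -109.18335576  228.63713609] [[0.984, -0.176, 0.003], [-0.176, -0.984, 0.01], [0.001, -0.01, -1.0]] [0.39844115 0.21886362 0.6380958 ]
184 [400. 267.]
208 [400. 318.]
232 [400. 369.]
[555. -81.]
```

View pics/j.png

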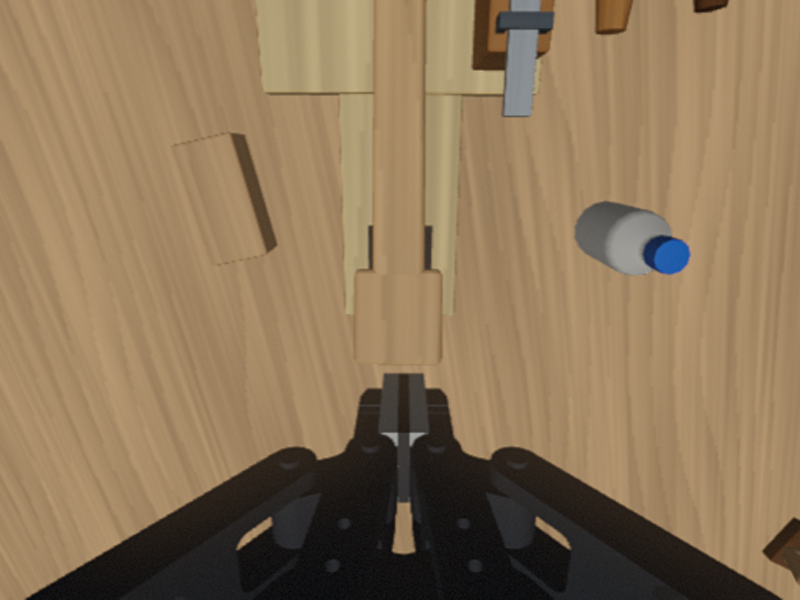

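The wrist view shows the paddle centred at about (398,316), which agrees with the prediction (400,318). The bottle is well clear. Next I'll descend to make contact.

>>> {"api": "move_arm", "payload": {
  "rows": [
    [[0,0,30,0,-1],[0,0,48,0,-1],[0,0,55,0,-1],[0,0,62,0,-1],[0,1,70,0,-1],[0,2,78,0,-1],[0,3,86,0,-1],[0,3,86,0,-1]]
  ]
}}

```text
time_s: 10.48
eef_pos: [476.2, -111.8, 143.0]
ee_rot: [-0.004, 0.996, -0.088, 0.002]
force: [-1.1, -1.2, 7.3]
grip_width: -0.003
```

>>> {"api": "move_arm", "payload": {
  "rows": [
    [[0,1,8,0,-1],[0,2,16,0,-1],[0,4,24,0,-1],[0,5,32,0,-1],[0,6,40,0,-1],[0,7,48,0,-1],[0,7,56,0,-1],[0,7,64,0,-1],[0,7,72,0,-1],[0,6,80,0,-1],[0,6,84,0,-1],[0,6,84,0,-1]]
  ]
}}

```text
time_s: 11.98
eef_pos: [476.2, -118.3, 59.5]
ee_rot: [-0.003, 0.996, -0.088, 0.003]
force: [-2.2, -5.1, 5.5]
grip_width: 0.0
```

```bash
python3 - <<'E'
from h import *
s=sense();print(s["eef_pos"],s["force"])
d=eyes.capture("scene")
b=cv2.resize(d["color"][100:250,120:320],(800,600),interpolation=cv2.INTER_CUBIC)
cv2.imwrite("pics/k.png",cv2.convertScaleAbs(b,alpha=1.5))
E
```

```text
[ 476.16305647 -118.29476668   59.53415664] [-2.19743813 -5.09347258  5.50181897]
```

View pics/k.png

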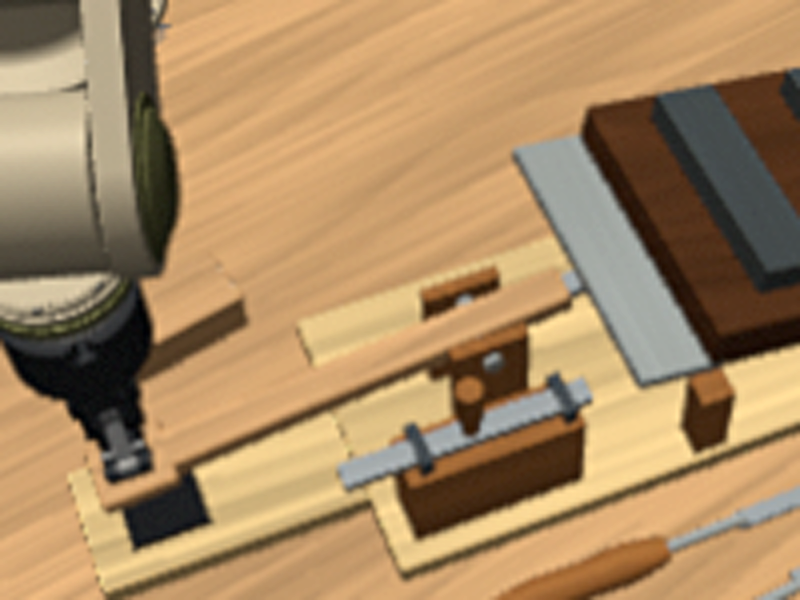

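The flap is rising and the paddle is close above its stop pad at about (160,510). The bolt is back. I'll keep pressing until the stop is felt.

>>> {"api": "move_arm", "payload": {
  "rows": [
    [[0,-1,5,0,-1],[0,-2,10,0,-1],[0,-3,15,0,-1],[0,-4,20,0,-1],[0,-5,25,0,-1],[0,-5,25,0,-1]]
  ]
}}

```text
time_s: 12.78
eef_pos: [477.3, -114.4, 34.9]
ee_rot: [-0.002, 0.996, -0.088, 0.003]
force: [-3.4, -5.8, 5.4]
grip_width: 0.001
```

>>> {"api": "move_arm", "payload": {
  "rows": [
    [[0,-1,4,0,-1],[0,-2,8,0,-1],[0,-3,11,0,-1],[0,-3,13,0,-1],[0,-3,13,0,-1]]
  ]
}}

```text
time_s: 13.4
eef_pos: [477.9, -111.8, 22.8]
ee_rot: [-0.002, 0.996, -0.088, 0.003]
force: [-5.9, -0.0, 14.3]
grip_width: -0.002
```

>>> {"api": "move_arm", "payload": {
  "rows": [
    [[0,0,2,0,-1],[0,0,3,0,-1],[0,0,3,0,-1]]
  ]
}}

```text
time_s: 13.78
eef_pos: [478.2, -111.8, 22.2]
ee_rot: [-0.002, 0.996, -0.087, 0.003]
force: [-12.1, 5.0, 33.5]
grip_width: -0.005
```

```bash
python3 - <<'E'
from h import *
s=sense();print(s["time_s"],s["eef_pos"],s["force"],np.abs(s["dq"]).max())
d=eyes.capture("scene")
b=cv2.resize(d["color"][90:250,120:333],(800,600),interpolation=cv2.INTER_CUBIC)
cv2.imwrite("pics/l.png",cv2.convertScaleAbs(b,alpha=1.5))
E
```

```text
13.775 [ 478.16912408 -111.80857914   22.21781256] [-12.06207592   4.99657432  33.45609485] 0.0018407782439390412
```

View pics/l.png

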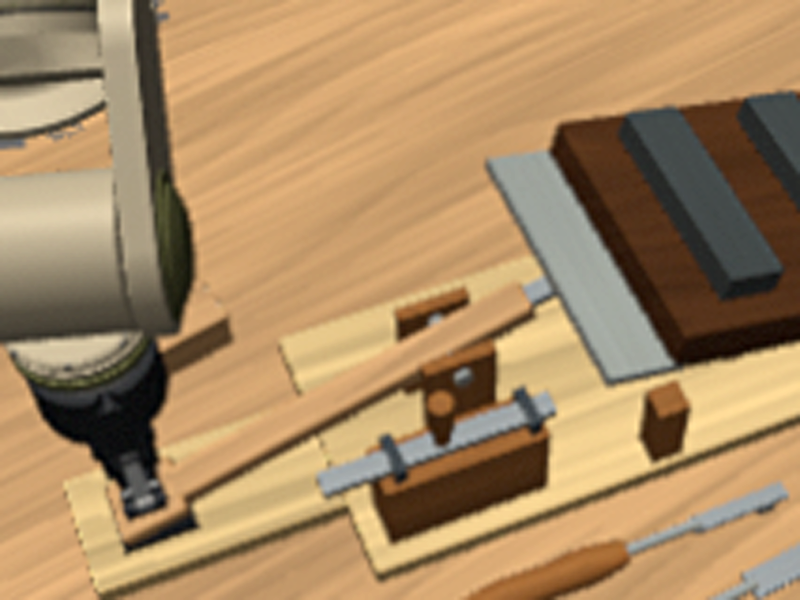

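The paddle sits on its stop and the flap is raised with the bolt back. I'll ease the push a little, still holding firmly, then hand in.

>>> {"api": "move_arm", "payload": {
  "rows": [
    [[0,0,1,0,-1],[0,0,1,0,-1],[0,0,1,0,-1],[0,0,1,0,-1]]
  ]
}}

```text
time_s: 14.32
eef_pos: [478.0, -111.8, 22.6]
ee_rot: [-0.001, 0.996, -0.087, 0.003]
force: [-7.6, 3.0, 20.6]
grip_width: 0.001
```

```bash
python3 -c "
from h import *
s=sense();print(s['eef_pos'],s['force']);print(ctrl.finish_job())"
```

```text
[ 478.04430137 -111.82402044   22.58785755] [-7.6083974   3.03025333 20.64463525]
the job is handed in; nothing more can be done
None
```

The bolt is pushed fully back, and the paddle is held down on its rubber stop with the flap raised. I handed the job in at about 14.3 s while still holding it there.

- **Bolt:** on the first push the fingertips slid onto the top of the knob and drew the bolt back by friction. I pushed again about 10 mm lower against the knob's side, until the force reached about 20 N with no further motion. Two readings of the tongue-to-lip gap gave 14.7 and 15.6 mm, where 15 mm means fully back. A reading of the knob's position, taken before that second push, gave only 43 mm of the 45 mm travel, which is within my measuring error.
- **Paddle and flap:** the vertical force was 5–7 N on the way down and rose to 33 N at the stop. I eased it to about 21 N for the hold. The last scene picture shows the paddle on its stop, the bolt back and the flap raised. I did not measure the flap's angle.
- **Disagreement:** from the images and contact heights, the shut fingertips seemed to end about 18 mm behind the TCP, not 8 mm ahead as stated. I relied on felt contact instead.
- **Rest of the bench:** I never deliberately touched the flap or anything else on the bench. I made no separate check that the other items had not moved.

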